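Find the tired machine mount and push its tag down

TASK

Three sprung machine mounts that look alike are bolted to the bench, and one has gone soft. Working from your left to your right, press the black pad of each mount about a centimetre down with the fingertips and let it spring back; then push the yellow tag of the softest mount fully down, leaving the other two tags up. Pick nothing up and leave the loose parts where they lie.

Things in the scene. Friction and masses are not known exactly. Their poses are not given: they have to be found in the camera images.
- mount_1: one of three sprung machine mounts that look exactly alike, bolted to the bench side by side along y (left, middle, right in any order, about 0.17 m apart). Dark steel base plate 128 x 66 x 8 mm. Origin: centre of the plate's underside, on the bench; x runs along the plate from the tag to the pad, z up. The round pad's axis is at x = +30 mm, the tag's at x = -36 mm, both y = 0. A mount turns at most 0.2 rad from the world axes
- pad_1 (a joint): how far the pad of mount_1 is pressed down: 0 at rest, 0.014 m at its solid stop. It springs back when let go. The force needed grows with depth and differs from mount to mount: at 9 mm deep the softest takes about 4 N, the others about 9 N and more, all less than 15 N
- pad_1_top (a point): centre of the top face of the pad of mount_1: a black rubber disc, 40 mm across and 22 mm thick, on a coil spring over an aluminium cup; top 80 mm above the bench at rest. The point moves with the pad
- tag_1 (a joint): how far the tag of mount_1 is pushed down: 0 up, 0.016 m fully down (cap resting on the grey block). Moves against about 4 N of friction, stays where it is left and does not come back up
- tag_1_top (a point): centre of the top face of the tag of mount_1: a yellow plastic cap, 28 (x) x 34 (y) x 8 mm, on a stem over a grey block 34 x 40 mm; top 76 mm above the bench when up, 60 mm when down. The point moves with the tag
- mount_2: one of three sprung machine mounts that look exactly alike, bolted to the bench side by side along y (left, middle, right in any order, about 0.17 m apart). Dark steel base plate 128 x 66 x 8 mm. Origin: centre of the plate's underside, on the bench; x runs along the plate from the tag to the pad, z up. The round pad's axis is at x = +30 mm, the tag's at x = -36 mm, both y = 0. A mount turns at most 0.2 rad from the world axes
- pad_2 (a joint): how far the pad of mount_2 is pressed down: 0 at rest, 0.014 m at its solid stop. It springs back when let go. The force needed grows with depth and differs from mount to mount: at 9 mm deep the softest takes about 4 N, the others about 9 N and more, all less than 15 N
- pad_2_top (a point): centre of the top face of the pad of mount_2: a black rubber disc, 40 mm across and 22 mm thick, on a coil spring over an aluminium cup; top 80 mm above the bench at rest. The point moves with the pad
- tag_2 (a joint): how far the tag of mount_2 is pushed down: 0 up, 0.016 m fully down (cap resting on the grey block). Moves against about 4 N of friction, stays where it is left and does not come back up
- tag_2_top (a point): centre of the top face of the tag of mount_2: a yellow plastic cap, 28 (x) x 34 (y) x 8 mm, on a stem over a grey block 34 x 40 mm; top 76 mm above the bench when up, 60 mm when down. The point moves with the tag
- mount_3: one of three sprung machine mounts that look exactly alike, bolted to the bench side by side along y (left, middle, right in any order, about 0.17 m apart). Dark steel base plate 128 x 66 x 8 mm. Origin: centre of the plate's underside, on the bench; x runs along the plate from the tag to the pad, z up. The round pad's axis is at x = +30 mm, the tag's at x = -36 mm, both y = 0. A mount turns at most 0.2 rad from the world axes
- pad_3 (a joint): how far the pad of mount_3 is pressed down: 0 at rest, 0.014 m at its solid stop. It springs back when let go. The force needed grows with depth and differs from mount to mount: at 9 mm deep the softest takes about 4 N, the others about 9 N and more, all less than 15 N
- pad_3_top (a point): centre of the top face of the pad of mount_3: a black rubber disc, 40 mm across and 22 mm thick, on a coil spring over an aluminium cup; top 80 mm above the bench at rest. The point moves with the pad
- tag_3 (a joint): how far the tag of mount_3 is pushed down: 0 up, 0.016 m fully down (cap resting on the grey block). Moves against about 4 N of friction, stays where it is left and does not come back up
- tag_3_top (a point): centre of the top face of the tag of mount_3: a yellow plastic cap, 28 (x) x 34 (y) x 8 mm, on a stem over a grey block 34 x 40 mm; top 76 mm above the bench when up, 60 mm when down. The point moves with the tag
- hex_nut: loose large grey hex nut, 30 x 34 x 14 mm, lying on the bench between the left and middle mounts; origin at the centre of its underside. A bystander
- brass_bush: loose brass flange bush, 38 mm across, 34 mm tall, standing on the bench between the middle and right mounts; origin at the centre of its underside. A bystander
- shaft_clamp: loose aluminium shaft clamp, 46 x 56 x 55 mm, on the bench to the right of the right mount; origin at the centre of its underside. A bystander
- belt_pulley: loose black toothed belt pulley, 66 mm across, 26 mm thick, lying flat on the bench to the left of the left mount; origin at the centre of its underside. A bystander

How it is judged:
By the outcome, as a careful person would: the job done as asked, in the order asked, and still so for the second after the job is handed in, with the robot touching nothing.
It also fails if it takes over 48 s, if anything falls off the work surface, if the arm or the gripper's body presses on something with over 40 N, if the wrist force passes 120 N, or if a joint passes its speed limit or range.

ROBOT

A 6-joint arm with a two-finger parallel gripper is mounted at the origin on the work surface; the furniture and walls round the work are solid. World frame = base frame: x ahead of the robot, y to its left, z up, the work surface at z = 0. Lengths are in m, angles in degrees, forces in N, time in s.
With the tool pointing down it reaches from about 0.3 to 0.75 m from the base axis. Payload 8.5 kg.
Tool frame: the origin (TCP) lies at the very end of the fingers, on their centre line; the grasp point (between the pads) lies 19 mm behind it (env.grasp_offset is the distance from the TCP to the grasp point, in m); y points along the fingers, z is the direction in which the jaws open and shut, and the axes are right-handed (so a half turn about y gives the same grasp; the last joint's range is limited). The gripper opens to 85 mm and grips with 20 to 120 N. Pads are 22 mm wide; open, the fingers measure 114 mm over their backs; the gripper's body (76 mm by 85 mm) begins 54 mm behind the grasp point. The pads swing forward as they close: fully open they stand 13 mm farther back than shut.
Start: joints at [-86.935, 21.807, 74.336, -0, 83.858, -12.336], TCP at [0.146, -0.53, 0.231] pointing down, gripper open.
Joint ranges: [-178.18, 178.18], [-50.72, 133.34], [12.68, 142.11], [-81.47, 261.47], [9.98, 163.14], [-165.26, 165.26]. Speed limits (degrees/s): [136.94, 136.94, 180, 180, 180, 180].

INTERFACE

Orientations are given as a 3x3 rotation matrix whose columns are the frame's x, y, z axes.
In Python, from rig import env gives the robot as it stands. The module is installed in compiled form; this text tells all that it offers.
- The arm moves only by the shell command python3 -m pendant 'ROWS' [FORCE]. ROWS is JSON, a list of rows, each a list of 3 entries, a list of its own where there are three numbers: the shift along the world's x, y, z as a fraction of full scale, then the turn about the world's z as a fraction of full scale, then the opening, from 0 (shut) to 1 (fully open). A call has 1 to 12 rows; each row shifts and turns the commanded pose from where the row before left it; what a row does not reach is not made up. Full scale, the value 1, is 30 mm for a shift and 5 degrees for a turn. A row lasts 1/12 s, in which the tool goes at most 41.7 mm and 7.16 degrees, less where a joint would pass 70% of its speed; a pose out of reach is approached as far as the arm can. A call with a number of a shift or a turn outside -1 to 1 is refused whole. A call with a gripper value outside its range is refused whole. The fingers move at their own pace and stop on an object; FORCE is the grip in N (left out, the last holds). Time passes only in rows, so rows that do not move let the fingers close. It gives the time, the measured TCP pose, the force and the opening at its end, in the units of the state.
- env.observe(): the state, without advancing time (a new reading comes with each control period).
- env.get_image(name): name is "side" or "top" or "wrist"; returns (picture, depth): 400x640x3 uint8, red, green, blue; 400x640 float32, m along the optical axis (not along the pixel's ray), 0 where there is no reading.
- env.camera_model(name): a dict with "camera_matrix" (3x3 intrinsics, pixels), "R" (3x3) and "t" (3): a world point X has camera coordinates R X + t; the wrist camera has in their place "tool_from_camera" (4x4, takes a point from camera to tool coordinates, whose origin is the TCP and whose axes are the tool frame's). Camera axes: x right, y down, z forward; pixel columns grow to the right and rows downward; lengths in m; the calibration is good to about 2 mm. A picture is of the moment at which its call begins: read the wrist's pose just before it. camera_model takes no time and is no camera call.
- env.close_job(): hands the job in, once; it reports no verdict.
The state is a dict: "time_s": time; "q": joint angles; "qvel": joint speeds; "joint_efforts": joint torques, N m; "position": TCP position; "tool_rot": TCP orientation; "ft_force": force on the tool from outside, world axes, zero at the start; "wrist_torque": the same for the moment, N m; "grip_width": finger opening in m.
Only numpy, scipy, OpenCV 4.12 (cv2) and the standard library are available. Lean on these libraries where they do the work, as an engineer would, in place of code of your own. Each camera call takes 0.05 s, during which the arm holds its last target.

## Working session

There is one attempt and no reset: what is moved stays moved. The work goes in short steps, Python scripts to look and compute and a shell command to move; the robot and the scene stay as the last step left them, time stands still between calls to the robot, and variables do not carry over. Pictures are saved under pics/ and viewed, and the job is handed in when it is done.

```bash
mkdir -p pics; python3 - <<'E'
from rig import env
import cv2,numpy as np
s=env.observe();print(s)
for n in("top","side"):
    p,d=env.get_image(n);cv2.imwrite(f"pics/{n}0.png",p[:,:,::-1]);np.save(f"{n}0.npy",d)
    print(n,env.camera_model(n))
print(env.observe()["time_s"])
E
```

```text
{'time_s': 0.0, 'q': array([-8.69331982e+01,  2.18411698e+01,  7.43865223e+01,  2.64981388e-05,
        8.38588459e+01, -1.23359830e+01]), 'qvel': array([ 0.03446242,  0.06474936, -0.04377882, -0.03853238,  0.00246969,
       -0.00748684]), 'joint_efforts': array([-7.93327490e-04, -4.48456013e+01, -2.31278408e+01, -2.28978615e-04,
        4.84001823e-03, -1.24132512e-05]), 'position': array([ 0.14606079, -0.52993207,  0.23069969]), 'tool_rot': array([[-9.64082522e-01, -8.03460494e-05,  2.65602869e-01],
       [-2.65602685e-01,  1.50823276e-03, -9.64081397e-01],
       [-3.23130816e-04, -9.99998859e-01, -1.47540097e-03]]), 'ft_force': array([-0.16928641,  0.0526872 , -0.28647357]), 'wrist_torque': array([0.01018915, 0.01289833, 0.04368795]), 'grip_width': 0.08553909623815291}
top {'camera_matrix': array([[380.49681438,   0.        , 317.98233788],
       [  0.        , 380.49681438, 203.60960983],
       [  0.        ,   0.        ,   1.        ]]), 'R': array([[ 0.02642883, -0.9996302 ,  0.0064015 ],
       [-0.9871605 , -0.02710722, -0.15741459],
       [ 0.1575299 , -0.00215902, -0.98751186]]), 't': array([-0.06332796,  0.5195736 ,  0.90002398])}
side {'camera_matrix': array([[456.85622031,   0.        , 322.26343584],
       [  0.        , 456.85622031, 204.27342588],
       [  0.        ,   0.        ,   1.        ]]), 'R': array([[ 0.9783097 , -0.20568406,  0.02458043],
       [-0.05032054, -0.35108012, -0.9349923 ],
       [ 0.20094271,  0.91347513, -0.35381522]]), 't': array([-0.50754314,  0.09922698,  1.06454485])}
0.1
```

View pics/top0.png

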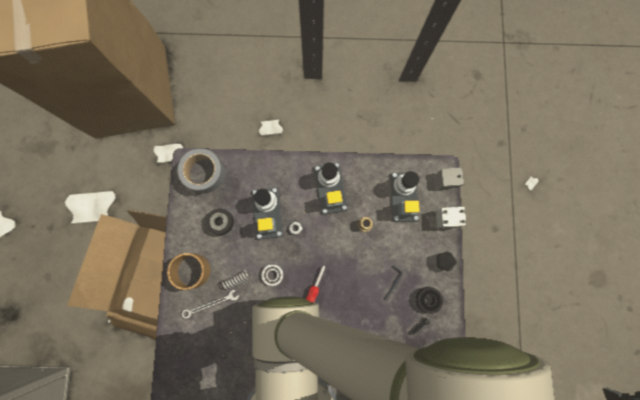

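View pics/side0.png

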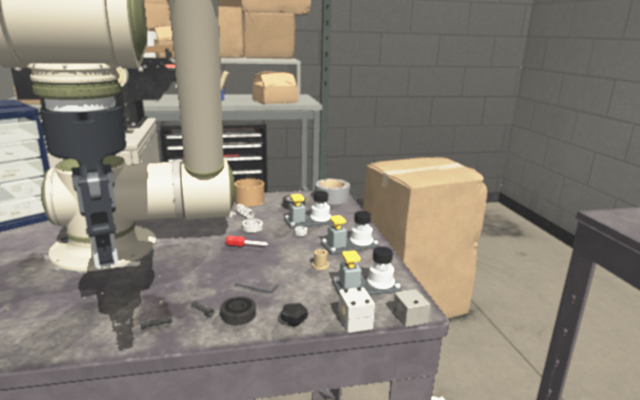

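The top view shows three mounts: left pad (264,197) with tag (265,225), middle pad (329,172) with tag (334,198), and right pad (409,181) with tag (411,208). Next I'll measure them.

```bash
cat > h.py <<'E'
from rig import env
import cv2,numpy as np
def ray(n,u,v,z):
    m=env.camera_model(n);K,R,t=m["camera_matrix"],m["R"],m["t"]
    d=R.T@np.linalg.solve(K,[u,v,1]);c=-R.T@t
    return c+d*(z-c[2])/d[2]
def cloud(n,d):
    m=env.camera_model(n);K,R,t=m["camera_matrix"],m["R"],m["t"]
    v,u=np.mgrid[:400,:640]
    P=np.stack([(u-K[0,2])/K[0,0]*d,(v-K[1,2])/K[1,1]*d,d],-1)
    return (P-t)@R
E
python3 - <<'E'
from h import *
p=cv2.imread("pics/top0.png");d=np.load("top0.npy");C=cloud("top",d)
hsv=cv2.cvtColor(p,cv2.COLOR_BGR2HSV)
Y=((hsv[...,0]>20)&(hsv[...,0]<35)&(hsv[...,1]>150)&(hsv[...,2]>120)).astype(np.uint8)
n,l,s,c=cv2.connectedComponentsWithStats(Y)
for i in range(1,n):
    if s[i,4]>40:
        q=C[(l==i)]; print("tag",c[i],s[i,4],q.mean(0).round(4),np.median(q[:,2]).round(4),ray("top",*c[i],.076).round(4))
for (u,v) in((264,197),(329,172),(409,181)):
    w=np.zeros((400,640),bool);w[v-18:v+18,u-18:u+18]=1
    m=w&(C[...,2]>.073)&(C[...,2]<.09)&(hsv[...,2]<90)
    vv,uu=np.nonzero(m);q=C[m]
    print("pad",uu.mean(),vv.mean(),m.sum(),q.mean(0).round(4),(q.min(0)).round(4),q.max(0).round(4),ray("top",uu.mean(),vv.mean(),.08).round(4))
b=cv2.resize(p[140:260,220:480],None,fx=3,fy=3,interpolation=cv2.INTER_CUBIC);cv2.imwrite("pics/crop0.png",b)
E
```

```text
tag [333.87974684 196.73417722] 158 [ 0.5324 -0.0866  0.0809] 0.0764 [ 0.5332 -0.0868  0.076 ]
tag [411.41935484 206.10967742] 155 [ 0.5158 -0.2722  0.0751] 0.0766 [ 0.5156 -0.272   0.076 ]
tag [264.40993789 223.83229814] 161 [0.4638 0.0758 0.0763] 0.0765 [0.4638 0.0759 0.076 ]
pad 261.59313725490193 196.5392156862745 204 [0.5283 0.0851 0.0801] [0.5102 0.0675 0.0732] [0.5471 0.106  0.0839] [0.5283 0.0852 0.08  ]
pad 328.675 170.07 200 [ 0.5972 -0.0728  0.0803] [ 0.5788 -0.0904  0.0745] [ 0.6182 -0.0542  0.084 ] [ 0.5973 -0.0728  0.08  ]
pad 410.1159420289855 179.03864734299518 207 [ 0.5806 -0.2686  0.0803] [ 0.5622 -0.288   0.0732] [ 0.6006 -0.2496  0.0855] [ 0.5807 -0.2687  0.08  ]
```

View pics/crop0.png

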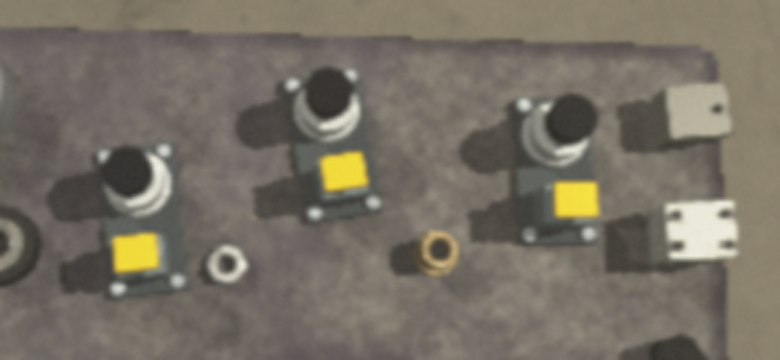

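Pad-to-tag distances come out at 65.1–65.6 mm against the given 66 mm, and the heights agree, so I'm moving toward the left pad with the fingers shut.

```bash
python3 -m pendant '[[[0.58,0.9,0],0,0],[[0.58,0.93,0],0,0],[[0.58,0.93,0],0,0],[[0.58,0.93,0],0,0],[[0.58,0.93,0],0,0],[[0.58,0.93,0],0,0],[[0.58,0.93,0],0,0],[[0.58,0.93,0],0,0],[[0.58,0.93,0],0,0],[[0.58,0.93,0],0,0],[[0.58,0.93,0],0,0],[[0.58,0.93,0],0,0]]' 20
python3 -m pendant '[[[0.58,0.93,-0.1],0,0],[[0.58,0.93,-0.2],0,0],[[0.58,0.93,-0.3],0,0],[[0.58,0.93,-0.3],0,0],[[0.58,0.93,-0.3],0,0],[[0.58,0.93,-0.3],0,0],[[0.58,0.93,-0.3],0,0],[[0.58,0.93,-0.3],0,0],[[0.58,0.93,-0.3],0,0],[[0.4,0.5,-0.2],0,0],[[0,0,0],0,0],[[0,0,0],0,0]]'
```

```text
time_s: 1.1
position: [0.3553, -0.1947, 0.2312]
tool_rot: [[-0.964, -0.0, 0.265], [-0.265, 0.0, -0.964], [0.0, -1.0, -0.0]]
ft_force: [0.8, -0.2, -0.2]
grip_width: -0.0002
time_s: 2.1
position: [0.5233, 0.0704, 0.1526]
tool_rot: [[-0.964, -0.002, 0.267], [-0.267, -0.0, -0.964], [0.002, -1.0, -0.0]]
ft_force: [-0.2, -0.4, -0.3]
grip_width: 0.0001
```

```bash
python3 -m pendant '[[[0.17,0.49,-0.5],0,0],[[0,0,-0.6],0,0],[[0,0,-0.6],0,0],[[0,0,0],0,0],[[0,0,0],0,0],[[0,0,0],0,0]]'
python3 - <<'E'
from h import *
a=[]
for n in("wrist","side"):
    p,d=env.get_image(n);cv2.imwrite(f"pics/{n}1.png",p[:,:,::-1])
    if n=="side":p=cv2.resize(p[150:350,220:460],(640,533))
    a.append(p[:,:,::-1])
cv2.imwrite("pics/s1.png",a[1])
s=env.observe();print(s["position"],s["ft_force"],s["time_s"])
E
```

```text
time_s: 2.6
position: [0.5289, 0.0838, 0.1035]
tool_rot: [[-0.964, 0.002, 0.265], [-0.265, -0.0, -0.964], [-0.001, -1.0, 0.001]]
ft_force: [0.1, 0.0, 0.6]
grip_width: 0.0005
[0.52904375 0.08406072 0.10361605] [ 0.90531871 -0.18725521 -0.17896947] 2.7
```

View pics/wrist1.png

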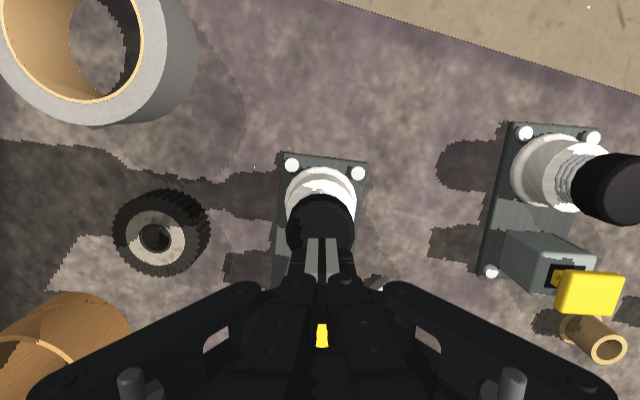

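View pics/s1.png

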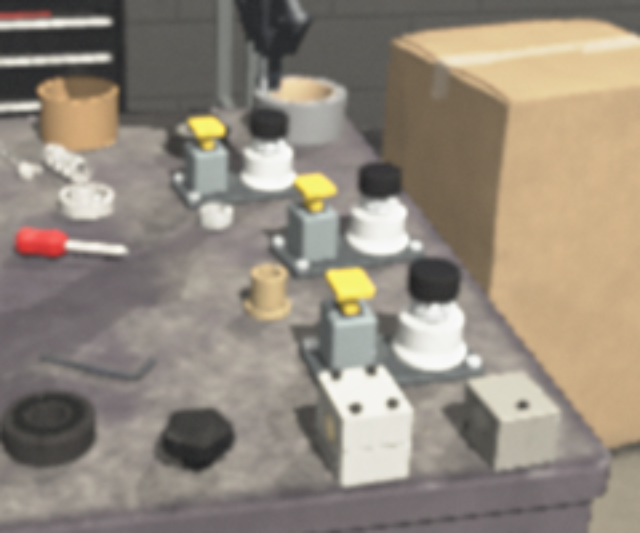

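The wrist view shows the closed fingertips (320,240) over the left pad, and the side view agrees. Descending in small steps.

```bash
python3 -m pendant '[[[0,0,-0.3],0,0],[[0,0,-0.3],0,0],[[0,0,0],0,0],[[0,0,0],0,0]]'
python3 -m pendant '[[[0,0,-0.1],0,0],[[0,0,0],0,0],[[0,0,0],0,0]]'
python3 -m pendant '[[[0,0,-0.1],0,0],[[0,0,0],0,0],[[0,0,0],0,0]]'
```

```text
time_s: 3.03
position: [0.5282, 0.0845, 0.0836]
tool_rot: [[-0.964, -0.002, 0.266], [-0.266, 0.0, -0.964], [0.002, -1.0, -0.001]]
ft_force: [-0.2, -0.5, -0.5]
grip_width: 0.0001
time_s: 3.28
position: [0.5286, 0.0845, 0.0813]
tool_rot: [[-0.964, -0.0, 0.266], [-0.266, -0.0, -0.964], [0.0, -1.0, -0.0]]
ft_force: [-0.3, -0.1, 0.5]
grip_width: -0.0004
time_s: 3.53
position: [0.5288, 0.0845, 0.0786]
tool_rot: [[-0.964, 0.001, 0.266], [-0.266, -0.0, -0.964], [-0.001, -1.0, 0.0]]
ft_force: [1.2, 0.8, 2.5]
grip_width: 0.0001
```

```bash
for i in 1; do python3 -m pendant '[[[0,0,-0.1],0,0],[[0,0,0],0,0],[[0,0,0],0,0]]' | grep -E 'pos|ft'
python3 -m pendant '[[[0,0,-0.1],0,0],[[0,0,0],0,0],[[0,0,0],0,0]]'| grep -E 'pos|ft'
python3 -m pendant '[[[0,0,-0.08],0,0],[[0,0,0],0,0],[[0,0,0],0,0],[[0,0,0],0,0]]'| grep -E 'pos|ft'; done
```

```text
position: [0.5289, 0.0845, 0.0755]
ft_force: [-0.8, -0.4, 4.4]
position: [0.5289, 0.0845, 0.0727]
ft_force: [0.8, 0.4, 7.2]
position: [0.5289, 0.0845, 0.0706]
ft_force: [-2.2, -0.2, 9.0]
```

```bash
python3 -m pendant '[[[0,0,-0.02],0,0],[[0,0,0],0,0],[[0,0,0],0,0]]' | grep -E 'pos|ft'
python3 -m pendant '[[[0,0,0],0,0]]'| grep -E 'pos|ft'
python3 -m pendant '[[[0,0,0],0,0]]'| grep -E 'pos|ft'
python3 -m pendant '[[[0,0,0.3],0,0],[[0,0,0.5],0,0],[[0,0,1],0,0],[[0,0,0.3],0,0],[[0,0,0],0,0],[[0,0,0],0,0]]'
```

```text
position: [0.5289, 0.0845, 0.07]
ft_force: [-1.4, 0.6, 8.9]
position: [0.5289, 0.0845, 0.07]
ft_force: [-0.1, -0.0, 11.0]
position: [0.5289, 0.0845, 0.0701]
ft_force: [-0.3, 0.2, 9.3]
time_s: 5.28
position: [0.5282, 0.0845, 0.1317]
tool_rot: [[-0.964, -0.001, 0.266], [-0.266, -0.0, -0.964], [0.001, -1.0, -0.0]]
ft_force: [-0.3, 0.8, -1.4]
grip_width: -0.0
```

Left takes about 9.7 N at 10 mm. On to the middle pad.

```bash
python3 -m pendant '[[[0.38,-0.87,0],0,0],[[0.38,-0.87,0],0,0],[[0.38,-0.87,0],0,0],[[0.38,-0.87,0],0,0],[[0.38,-0.87,0],0,0],[[0.39,-0.89,0],0,0],[[0,0,0],0,0],[[0,0,0],0,0],[[0,0,-0.5],0,0],[[0,0,-0.5],0,0],[[0,0,0],0,0],[[0,0,0],0,0]]'
python3 - <<'E'
from h import *
p,d=env.get_image("wrist");cv2.imwrite("pics/wrist2.png",p[:,:,::-1])
E
```

```text
time_s: 6.28
position: [0.5964, -0.0716, 0.1014]
tool_rot: [[-0.964, -0.003, 0.267], [-0.267, 0.001, -0.964], [0.002, -1.0, -0.002]]
ft_force: [0.1, -0.4, 0.4]
grip_width: 0.0001
```

View pics/wrist2.png

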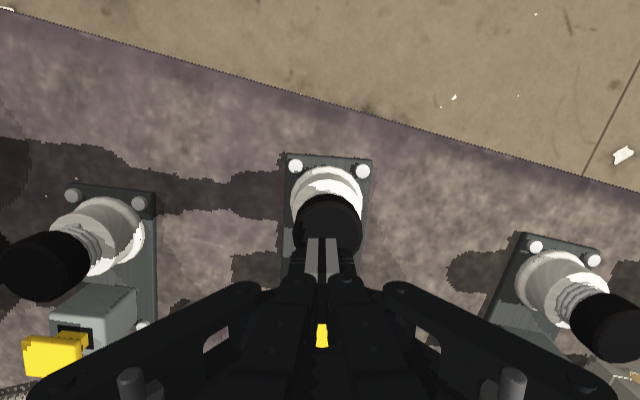

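The fingertips (320,240) sit over the middle pad (327,230), and the left pad is back up. Pressing the middle pad.

```bash
python3 -m pendant '[[[0.02,-0.03,-0.3],0,0],[[0,0,-0.3],0,0],[[0,0,-0.1],0,0],[[0,0,0],0,0],[[0,0,0],0,0]]' | grep -E 'pos|ft'
for i in 1 2 3; do python3 -m pendant '[[[0,0,-0.1],0,0],[[0,0,0],0,0],[[0,0,0],0,0]]' | grep -E 'pos|ft'; done
```

```text
position: [0.5978, -0.0736, 0.0812]
ft_force: [0.7, 0.2, 1.0]
position: [0.598, -0.0737, 0.0785]
ft_force: [-0.6, -0.1, 0.2]
position: [0.598, -0.0737, 0.0754]
ft_force: [0.4, -0.4, 1.7]
position: [0.598, -0.0737, 0.0724]
ft_force: [0.8, -0.5, 4.1]
```

```bash
python3 -m pendant '[[[0,0,-0.08],0,0],[[0,0,0],0,0],[[0,0,0],0,0]]' | grep -E 'pos|ft'
python3 -m pendant '[[[0,0,0],0,0]]'| grep -E 'pos|ft'
python3 -m pendant '[[[0,0,0],0,0]]'| grep -E 'pos|ft'
python3 -m pendant '[[[0,0,0],0,0]]'| grep -E 'pos|ft'
python3 -m pendant '[[[0,0,0.3],0,0],[[0,0,0.5],0,0],[[0,0,1],0,0],[[0,0,0.3],0,0],[[0,0,0],0,0],[[0,0,0],0,0]]'
```

```text
position: [0.598, -0.0737, 0.07]
ft_force: [1.2, -0.4, 5.1]
position: [0.598, -0.0737, 0.0701]
ft_force: [0.6, -1.3, 3.6]
position: [0.598, -0.0737, 0.0701]
ft_force: [1.1, 0.0, 3.3]
position: [0.598, -0.0737, 0.07]
ft_force: [1.4, -0.2, 3.4]
time_s: 8.5
position: [0.5974, -0.0735, 0.1326]
tool_rot: [[-0.964, -0.001, 0.266], [-0.266, 0.0, -0.964], [0.001, -1.0, -0.0]]
ft_force: [1.1, -0.2, -0.8]
grip_width: 0.0002
```

Middle takes about 3.9 N at 10 mm, so it is likely the soft one. The right pad is still to be pressed.

```bash
python3 -m pendant '[[[-0.08,-0.93,0],0,0],[[-0.08,-0.93,0],0,0],[[-0.08,-0.93,0],0,0],[[-0.08,-0.93,0],0,0],[[-0.08,-0.93,0],0,0],[[-0.08,-0.93,0],0,0],[[-0.09,-0.92,0],0,0],[[0,0,0],0,0],[[0,0,-0.5],0,0],[[0,0,-0.5],0,0],[[0,0,0],0,0],[[0,0,0],0,0]]'
python3 - <<'E'
from h import *
p,d=env.get_image("wrist");cv2.imwrite("pics/wrist3.png",p[:,:,::-1])
E
```

```text
time_s: 9.5
position: [0.5801, -0.2678, 0.1013]
tool_rot: [[-0.964, -0.003, 0.266], [-0.266, 0.002, -0.964], [0.002, -1.0, -0.003]]
ft_force: [0.0, 0.5, -0.5]
grip_width: -0.0
```

View pics/wrist3.png

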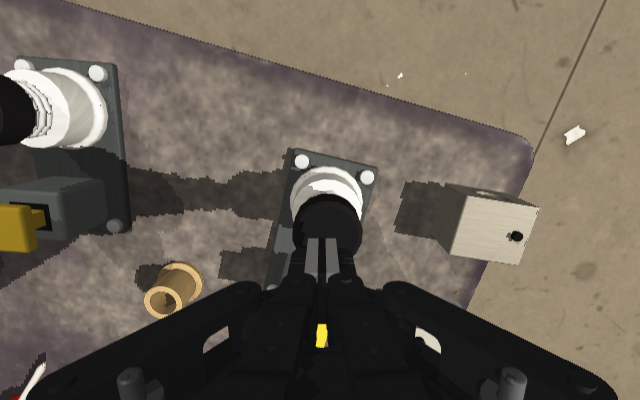

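The fingertips are over the right pad (327,230), clear of the clamp. Pressing.

```bash
python3 -m pendant '[[[0,0,-0.3],0,0],[[0,0,-0.3],0,0],[[0,0,-0.1],0,0],[[0,0,0],0,0],[[0,0,0],0,0]]' | grep -E 'pos|ft'
for i in 1 2 3; do python3 -m pendant '[[[0,0,-0.1],0,0],[[0,0,0],0,0],[[0,0,0],0,0]]' | grep -E 'pos|ft'; done
```

```text
position: [0.5808, -0.2686, 0.0818]
ft_force: [1.2, 0.0, -0.0]
position: [0.5811, -0.2688, 0.0795]
ft_force: [0.6, -0.6, 1.7]
position: [0.5811, -0.2689, 0.0765]
ft_force: [0.6, 0.6, 6.1]
position: [0.5811, -0.2689, 0.0739]
ft_force: [-1.2, 0.7, 8.9]
```

```bash
python3 -m pendant '[[[0,0,-0.13],0,0],[[0,0,0],0,0],[[0,0,0],0,0]]' | grep -E 'pos|ft'
python3 -m pendant '[[[0,0,0],0,0]]'| grep -E 'pos|ft'
python3 -m pendant '[[[0,0,0],0,0]]'| grep -E 'pos|ft'
python3 -m pendant '[[[0,0,0.3],0,0],[[0,0,0.5],0,0],[[0,0,1],0,0],[[0,0,0.3],0,0],[[0,0,0],0,0],[[0,0,0],0,0]]'
```

```text
position: [0.5812, -0.2689, 0.0705]
ft_force: [-2.6, 2.0, 13.2]
position: [0.5812, -0.2689, 0.0707]
ft_force: [-1.9, 1.0, 12.2]
position: [0.5812, -0.2689, 0.0706]
ft_force: [-2.0, 1.7, 12.5]
time_s: 11.63
position: [0.5805, -0.2685, 0.1313]
tool_rot: [[-0.964, -0.0, 0.266], [-0.266, 0.0, -0.964], [0.0, -1.0, -0.0]]
ft_force: [-0.1, 0.2, -0.3]
grip_width: 0.0003
```

Forces at about 10 mm: left 9.7 N, middle 3.9 N, right 12.6 N. The middle is clearly softest, so I'm going to its tag at (0.533, −0.087).

```bash
python3 -m pendant '[[[-0.23,0.87,0],0,0],[[-0.23,0.87,0],0,0],[[-0.23,0.87,0],0,0],[[-0.23,0.87,0],0,0],[[-0.23,0.87,0],0,0],[[-0.23,0.87,0],0,0],[[-0.22,0.86,0],0,0],[[0,0,0],0,0],[[0,0,-0.5],0,0],[[0,0,-0.5],0,0],[[0,0,0],0,0],[[0,0,0],0,0]]'
python3 - <<'E'
from h import *
p,d=env.get_image("wrist");cv2.imwrite("pics/wrist4.png",p[:,:,::-1])
p,d=env.get_image("top");cv2.imwrite("pics/top4.png",cv2.resize(p[140:260,220:480,::-1],None,fx=3,fy=3))
E
```

```text
time_s: 12.63
position: [0.5321, -0.0863, 0.1007]
tool_rot: [[-0.964, -0.003, 0.265], [-0.265, 0.001, -0.964], [0.003, -1.0, -0.002]]
ft_force: [-0.7, 0.5, 0.5]
grip_width: -0.0001
```

View pics/wrist4.png

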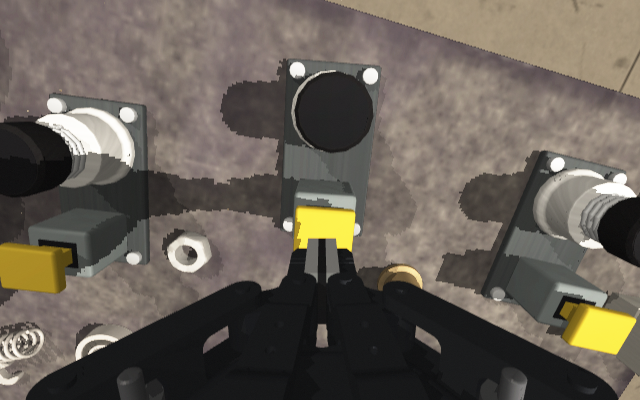

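View pics/top4.png

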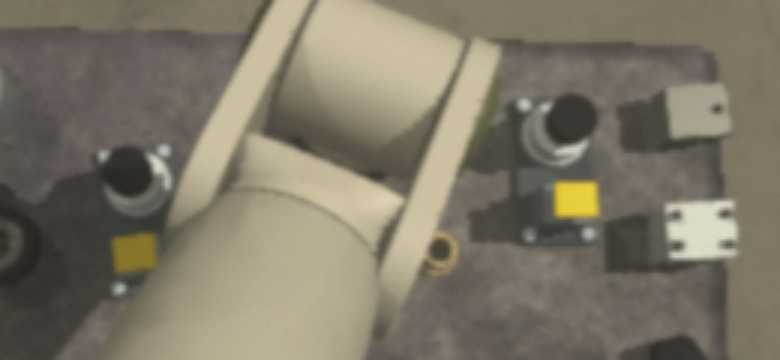

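The fingertips are over the middle tag (325,228), and the left and right tags are up. Pushing down.

```bash
python3 -m pendant '[[[0,0,-0.3],0,0],[[0,0,-0.3],0,0],[[0,0,-0.15],0,0],[[0,0,0],0,0],[[0,0,0],0,0]]' | grep -E 'pos|ft'
for i in 1 2 3 4 5; do python3 -m pendant '[[[0,0,-0.1],0,0],[[0,0,0],0,0],[[0,0,0],0,0]]' | grep -E 'pos|ft'; done
```

```text
position: [0.5327, -0.0862, 0.0792]
ft_force: [-0.0, 0.4, 0.3]
position: [0.5328, -0.0862, 0.0766]
ft_force: [0.5, 0.4, -0.2]
position: [0.5329, -0.0862, 0.0735]
ft_force: [1.3, -0.1, 0.9]
position: [0.5327, -0.0862, 0.0703]
ft_force: [0.5, 0.4, 0.3]
position: [0.5326, -0.0862, 0.0672]
ft_force: [-0.1, -0.2, -0.2]
position: [0.5327, -0.0862, 0.0642]
ft_force: [0.2, -0.1, -0.3]
```

```bash
for i in 1 2 3 4 ; do python3 -m pendant '[[[0,0,-0.05],0,0],[[0,0,0],0,0]]' | grep -E 'pos|ft'; done
```

```text
position: [0.5327, -0.0862, 0.0629]
ft_force: [-0.1, -0.7, 0.9]
position: [0.5327, -0.0862, 0.0614]
ft_force: [0.4, -0.1, 0.8]
position: [0.5328, -0.0862, 0.06]
ft_force: [-0.6, -0.3, 3.5]
position: [0.5329, -0.0863, 0.0599]
ft_force: [-4.8, 1.0, 17.8]
```

Solid stop reached: 17.8 N at z = 0.0599, so the tag is fully down. Lifting clear and checking.

```bash
python3 -m pendant '[[[0,0,0.3],0,0],[[0,0,0.6],0,0],[[0,0,1],0,0],[[0,0,1],0,0],[[-0.3,-0.5,0.5],0,0],[[-0.8,-0.8,0],0,0],[[-0.8,-0.8,0],0,0],[[-0.8,-0.8,0],0,0],[[-0.8,-0.8,0],0,0],[[-0.8,-0.8,0],0,0],[[-0.8,-0.8,0],0,0],[[0,-0.8,0],0,0]]'
python3 -m pendant '[[[0,-0.9,0],0,0],[[0,-0.9,0],0,0],[[0,-0.9,0],0,0],[[0,-0.9,0],0,0],[[0,-0.9,0],0,0],[[0,-0.9,0],0,0],[[-0.3,-0.9,0],0,0],[[-0.3,-0.8,0],0,0],[[0,-0.4,0],0,0],[[0,0,0],0,0],[[0,0,0],0,0]]'
python3 - <<'E'
from h import *
p,d=env.get_image("top");p=p[:,:,::-1].copy();C=cloud("top",d)
cv2.imwrite("pics/top5.png",cv2.resize(p[140:260,200:480],None,fx=2.8,fy=2.8))
hsv=cv2.cvtColor(p,cv2.COLOR_BGR2HSV)
Y=((hsv[...,0]>20)&(hsv[...,0]<35)&(hsv[...,1]>150)&(hsv[...,2]>100)).astype(np.uint8)
n,l,s,c=cv2.connectedComponentsWithStats(Y)
for i in range(1,n):
    if s[i,4]>40: print("tag",c[i],s[i,4],np.median(C[l==i],axis=0).round(4))
for (u,v) in((262,197),(329,170),(410,179)):
    print("pad",np.median(C[v-3:v+4,u-3:u+4,2]).round(4))
p0=cv2.imread("pics/top0.png");D=cv2.absdiff(p,p0).max(2)[150:245,165:465];print((D>40).sum(),[x.tolist() for x in np.argwhere(D>40)[:5]])
p,d=env.get_image("side");cv2.imwrite("pics/s5.png",cv2.resize(p[150:350,220:460,::-1],(640,533)))
print(env.observe()["time_s"])
E
```

```text
time_s: 16.07
position: [0.3766, -0.2697, 0.1605]
tool_rot: [[-0.964, -0.002, 0.264], [-0.264, 0.001, -0.964], [0.001, -1.0, -0.001]]
ft_force: [1.1, -0.1, 0.8]
grip_width: -0.0002
time_s: 16.98
position: [0.3616, -0.4941, 0.1599]
tool_rot: [[-0.964, -0.0, 0.265], [-0.265, 0.001, -0.964], [-0.0, -1.0, -0.001]]
ft_force: [-0.5, 1.0, -0.4]
grip_width: -0.0
tag [333.50340136 197.88435374] 147 [ 0.5331 -0.0876  0.0604]
tag [411.44155844 206.07142857] 154 [ 0.5159 -0.2711  0.0763]
tag [264.40993789 223.83229814] 161 [0.4636 0.0752 0.0762]
pad 0.0811
pad 0.0812
pad 0.0805
196 [[40, 170], [40, 171], [40, 172], [40, 173], [40, 174]]
17.0833
```

View pics/top5.png

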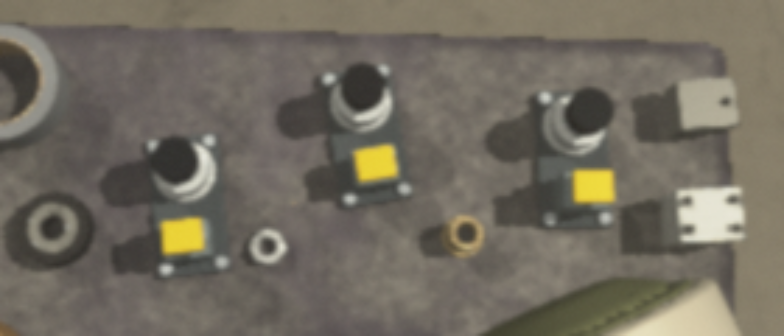

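View pics/s5.png

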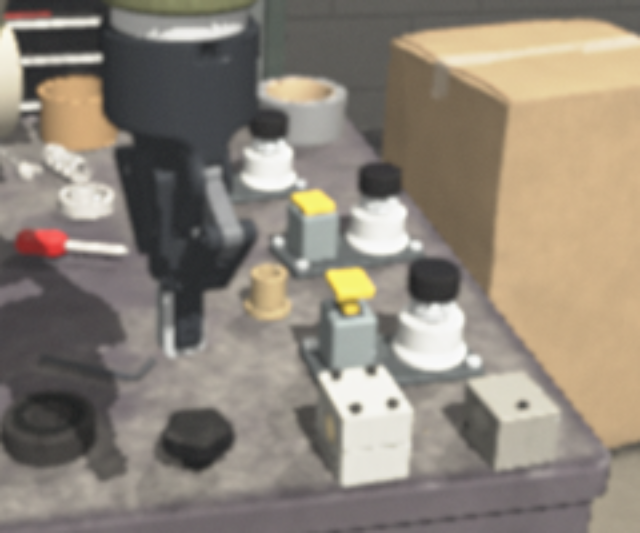

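The middle tag (375,163 in the top crop) is fully down at 60 mm. The other two tags stand at 76 mm, all pads are back up, and the loose parts haven't moved. The robot is clear of everything.

```bash
python3 -c "
from rig import env
print(env.close_job())"
```

```text
the job is handed in; nothing more can be done
None
```

The middle mount was the soft one. Its yellow tag is now fully down, the other two tags are still up, and the job is handed in.

I pressed the pads left, middle, right with the closed fingertips and let each one spring back.

| Mount | Depth pressed | Force |
|---|---|---|
| Left | about 10 mm | about 9.7 N |
| Middle | about 10 mm | about 3.9 N |
| Right | about 9.4 mm | about 12.6 N |

- **Tags:** I pushed the middle tag to its solid stop, which showed as 17.8 N at z = 59.9 mm. Afterwards the top camera read it at 60 mm and the left and right tags at 76 mm.
- **Pads:** all three are back up, reading about 81 mm in the top camera against the given 80 mm. That is within the camera's 2 mm calibration.
- **Loose parts:** the nut, bush and clamp look unmoved in the final top and side views. I did not check the pulley separately. An automatic before/after comparison of the top picture flagged 196 changed pixels. I printed only the first few, which lie near the middle tag, so I relied on looking at the pictures.
- **Limits:** the clock stood at about 17 s of the allowed 48 s at my last check, and the highest force I read was 17.8 N. The robot was clear of everything at handover.

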